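# Load the screw tins into the flow lane

## Task

Load the two oblong screw tins into the sloped flow lane, one after the other: set each one lengthwise and upright into the upper half of the lane and let go there, so that it slides down on its own, the first to the stop and the second up against the first. Leave the round tin where it stands.

Things in the scene. Friction and masses are not known exactly. Their poses are not given: they have to be found in the camera images.
- tin_1: a plain aluminium OBLONG tin with a lid, one of two alike, closed and full of small screws (about 0.08 to 0.15 kg), standing upright on the desk: 64 mm long (own x), 40 mm wide (own y), 50 mm high (own z up). Origin at the centre of its underside. Stiff; may be gripped firmly across its 40 mm width.
- tin_2: a plain aluminium OBLONG tin with a lid, the other of two alike, closed and full of small screws (about 0.08 to 0.15 kg), standing upright on the desk: 64 mm long (own x), 40 mm wide (own y), 50 mm high (own z up). Origin at the centre of its underside. Stiff; may be gripped firmly across its 40 mm width.
- round_tin: a plain aluminium ROUND tin, 53 mm in diameter and 50 mm high, standing near the oblong ones; not wanted in the lane. Origin at the centre of its underside.
- lane: fixed straight chute with slick grey floor (friction 0.15: a tin let go slides at once). Origin on the desk under its middle; own y level, pointing DOWNHILL, x across, z up. Floor 60 mm wide, falls 18 degrees: 139 mm above the desk at y=-162 (upper end, open), 86.5 at y=0, 34 at y=+162 (stop plate, 36 mm high). Side walls 4 mm thick stand 12 mm above the floor; feet reach x=+-44 mm.

How it is judged:
By the outcome, as a careful person would: the job done as asked, in the order asked, and still so for the second after the job is handed in, with the robot touching nothing.
It also fails if it takes over 54 s, if anything falls off the work surface, if the arm or the gripper's body presses on something with over 40 N, if the wrist force passes 120 N, or if a joint passes its speed limit or range.

## Robot

A 6-joint arm with a two-finger parallel gripper is mounted at the origin on the work surface. World frame = base frame: x ahead of the robot, y to its left, z up, the work surface at z = 0. Lengths are in m, angles in degrees, forces in N, time in s.
With the tool pointing down it reaches from about 0.35 to 0.875 m from the base axis. Payload 4.2 kg.
Tool frame: the origin (TCP) lies between the finger pads; the fingertips stand 25 mm ahead of it and the grasp point (between the pads) lies 6 mm ahead of it (r.tips_ahead is the distance from the TCP to the fingertips, in m); z points along the fingers, y is the direction in which the jaws open and shut (so a half turn about z gives the same grasp; the last joint's range is limited). The gripper opens to 87 mm and grips with 3 to 60 N. Pads are 19 mm wide; open, the fingers measure 117 mm over their backs; the gripper's body (75 mm by 190 mm) begins 51 mm behind the grasp point.
Start: joints at [-57.605, 22.042, 0.453, 0, -68.411, -14.817], TCP at [0.189, -0.596, 0.248] pointing down, gripper open.
Joint ranges: [-179.83, 179.83], [-69.29, 118.12], [-61.27, 80.66], [-181.25, 117.63], [-171.15, -9.14], [-177.46, 177.46]. Speed limits (degrees/s): [159.86, 159.86, 180, 180, 180, 180].

## Interface

Orientations are given as a 3x3 rotation matrix whose columns are the frame's x, y, z axes.
In Python, from station import r, vision, finish_job gives the robot as it stands.
- The arm moves only by the shell command python3 -m jog 'ROWS'. ROWS is a JSON object of lists of equal length, an entry for each row: "rot": the turn, a rotation vector about the world's x, y, z in degrees, a list of three; "delta_pos": the shift along the world's x, y, z in mm, a list of three; "grip": the opening in per cent of the stroke, from 0 (shut) to 100 (fully open). A call has 1 to 10 rows; each row shifts and turns the commanded pose from where the row before left it; what a row does not reach is not made up. A row lasts 1/12 s, in which the tool goes at most 41.7 mm and 7.16 degrees, less where a joint would pass 70% of its speed; a pose out of reach is approached as far as the arm can. A call with a gripper value outside its range is refused whole. The fingers move at their own pace and stop on an object; the grip force is fixed at half the most. Time passes only in rows, so rows that do not move let the fingers close. It gives the time, the measured TCP pose, the force and the opening at its end, in the units of the state.
- r.sense(): the state, without advancing time (a new reading comes with each control period).
- vision.capture(name): name is "scene" or "top" or "wrist"; returns a dict with "frame" (420x560x3 uint8, red, green, blue), "K" (3x3 intrinsics, pixels), "k1" (the pictures are not rectified: a ray, as slopes to the right and down, at radius r is drawn at 1 + k1 r^2 times it, then the intrinsics apply), "xyz" and "orientation" of the camera in the world. Camera axes: x right, y up, looking along -z (the intrinsics and any distortion apply to the point x, -y, -z); pixel columns grow to the right and rows downward; lengths in m; the calibration is good to about 2 mm. A picture is of the moment at which its call begins. There is no depth.
- finish_job(): hands the job in, once; it reports no verdict.
The state is a dict: "time_s": time; "joints": joint angles; "joint_velocities": joint speeds; "effort": joint torques, N m; "tcp_pos": TCP position; "ee_rot": TCP orientation; "wrist_force": force on the tool from outside, world axes, zero at the start; "moment": the same for the moment, N m; "gripper_width": opening from 0.0 (shut) to 1.0 (fully open).
Only numpy, scipy, OpenCV 4.12 (cv2) and the standard library are available. Lean on these libraries where they do the work, as an engineer would, in place of code of your own. Each camera call takes 0.05 s, during which the arm holds its last target. There are 200 camera calls.

## Working session

There is one attempt and no reset: what is moved stays moved. The work goes in short steps, Python scripts to look and compute and a shell command to move; the robot and the scene stay as the last step left them, time stands still between calls to the robot, and variables do not carry over. Pictures are saved under pics/ and viewed, about 8 in all and at most 12, crops included, and the job is handed in when it is done.

```bash
ls; mkdir -p pics; python3 - <<'E'
from station import r, vision
import cv2,numpy as np,pickle
s=r.sense();print(s['time_s'],s['tcp_pos'],s['ee_rot'],s['gripper_width'])
for n in['scene','top']:
    c=vision.capture(n);pickle.dump(c,open(f'{n}.pkl','wb'));print(n,c['K'],c['k1'],c['xyz'],c['orientation'])
    cv2.imwrite(f'pics/{n}0.png',cv2.cvtColor(c['frame'],cv2.COLOR_RGB2BGR))
E
```

```text
pics
0.0 [ 0.18861874 -0.59529146  0.24648232] [[-9.53371331e-01 -3.01798983e-01 -6.91910244e-04]
 [-3.01799771e-01  9.53369241e-01  1.99714170e-03]
 [ 5.69106094e-05  2.11283600e-03 -9.99997766e-01]] 0.9992613947797427
scene [[422.92415459   0.         278.45133985]
 [  0.         422.92415459 206.82148953]
 [  0.           0.           1.        ]] 0.0163449619336569 [ 0.86866145 -0.40718884  0.72605199] [[ 0.75261741 -0.54395749  0.3710489 ]
 [ 0.65819976  0.60571657 -0.44707999]
 [ 0.01844204  0.58070448  0.81390553]]
top [[381.52128148   0.         278.10204149]
 [  0.         381.52128148 211.47028899]
 [  0.           0.           1.        ]] -0.03434850822140755 [ 0.46895358 -0.03894613  0.84117986] [[ 0.01357395  0.99702332 -0.07589631]
 [-0.99982228  0.01452674  0.01201597]
 [ 0.01308273  0.07571972  0.99704331]]
```

View pics/scene0.png

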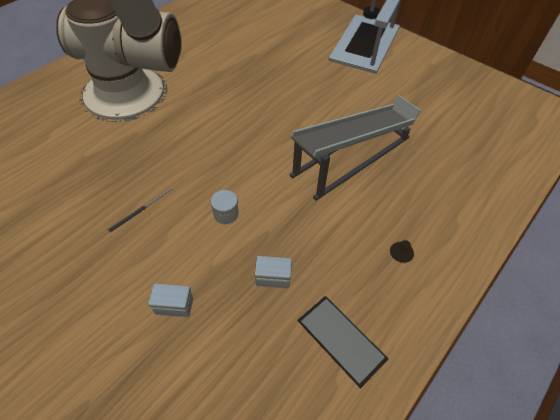

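View pics/top0.png

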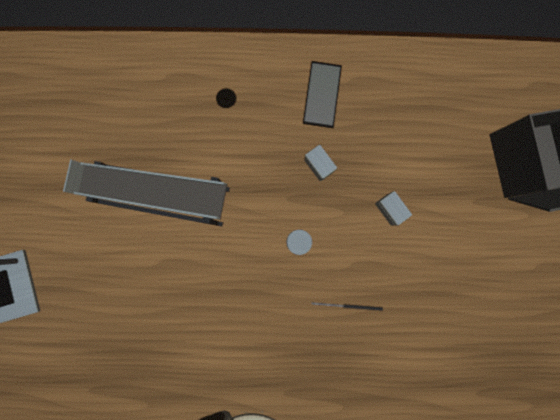

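The scene view shows the round tin at about (225,207), the oblong tins at (273,271) and (171,300), and the lane's upper end near (308,147), with the stop at (405,108). In the top view the oblong tins are at (320,162) and (395,208), and the lane runs from (223,200) down to the stop at (72,177).

```bash
cat > h.py <<'E'
import numpy as np,cv2,pickle
def ray(c,p):
    d=(np.array(p,float)-[c['K'][0,2],c['K'][1,2]])/c['K'][0,0]
    u=d.copy()
    for _ in range(20): u=d/(1+c['k1']*(u@u))
    return np.array(c['xyz']),np.array(c['orientation'])@[u[0],-u[1],-1]
def plane(c,p,z):
    o,v=ray(c,p); return o+v*(z-o[2])/v[2]
def proj(c,P):
    q=np.array(c['orientation']).T@(np.array(P)-c['xyz']); s=np.array([q[0],-q[1]])/-q[2]
    s=s*(1+c['k1']*(s@s)); return s*c['K'][0,0]+[c['K'][0,2],c['K'][1,2]]
E
python3 - <<'E'
from h import *
c=pickle.load(open('top.pkl','rb'));f=c['frame']
hsv=cv2.cvtColor(f,cv2.COLOR_RGB2HSV)
print(hsv[160,320],hsv[208,395],hsv[242,299],hsv[190,150],hsv[175,330],hsv[100,400])
m=((f[...,2].astype(int)>f[...,0]-2)&(f[...,2]>120)).astype(np.uint8)
cs,_=cv2.findContours(m,cv2.RETR_EXTERNAL,cv2.CHAIN_APPROX_NONE)
for k in cs:
    if cv2.contourArea(k)<100: continue
    R=cv2.minAreaRect(k);b=cv2.boxPoints(R)
    P=np.array([plane(c,p,.05)[:2] for p in b])
    e=P[1]-P[0],P[2]-P[1]
    print(np.round(R[0],1),'ctr',P.mean(0).round(4),[ (np.linalg.norm(x).round(4),np.degrees(np.arctan2(x[1],x[0])).round(1)) for x in e])
g=cv2.cvtColor(f,cv2.COLOR_RGB2BGR)[145:235,50:240];cv2.imwrite('pics/lane.png',cv2.resize(cv2.convertScaleAbs(g,alpha=1.6),None,fx=4,fy=4,interpolation=cv2.INTER_CUBIC))
E
```

```text
[103  33 145] [101  33 146] [104  30 145] [30 14 75] [ 14 119 103] [ 14 117 120]
[ 11.1 286. ] ctr [0.3668 0.5023] [(np.float64(0.0806), np.float64(-75.5)), (np.float64(0.1331), np.float64(-162.9))]
[298.8 241.8] ctr [ 0.467  -0.0921] [(np.float64(0.0499), np.float64(-44.3)), (np.float64(0.0483), np.float64(-134.3))]
[395.9 207.8] ctr [ 0.5405 -0.2953] [(np.float64(0.0369), np.float64(-52.8)), (np.float64(0.061), np.float64(-143.1))]
[144.9 204.9] ctr [0.539 0.23 ] [(np.float64(0.0039), np.float64(-6.8)), (np.float64(0.3032), np.float64(-99.0))]
[320.8 161.1] ctr [ 0.6369 -0.137 ] [(np.float64(0.0368), np.float64(-51.9)), (np.float64(0.0618), np.float64(-143.0))]
```

View pics/lane.png

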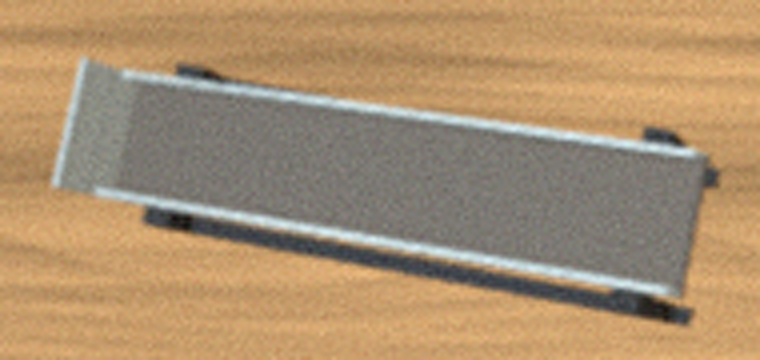

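The lane crop shows wall-top ends at crop pixels (698,153) and (672,292) at the upper end, (122,72) and (97,192) at the stop. The floor end edge runs (705,157) to (682,297).

```bash
python3 - <<'E'
from h import *
c=pickle.load(open('top.pkl','rb'))
q=lambda x,y:((x+.5)/4-.5+50,(y+.5)/4-.5+145)
U1=plane(c,q(698,153),.151);U2=plane(c,q(672,292),.151);L1=plane(c,q(122,72),.047);L2=plane(c,q(97,192),.047)
T1=plane(c,q(82,60),.070);T2=plane(c,q(53,187),.070)
for n,P in zip('U1 U2 L1 L2 T1 T2'.split(),(U1,U2,L1,L2,T1,T2)):print(n,P.round(4))
u=(U1+U2)/2;l=(L1+L2)/2;d=(l-u)[:2];print('len',np.linalg.norm(d),'ang',np.degrees(np.arctan2(d[1],d[0])),'widths',np.linalg.norm(U1-U2),np.linalg.norm(L1-L2),'mid',(u+l)/2)
for a,b in((U1,L1),(U2,L2)): e=(b-a);print(np.degrees(np.arctan2(e[1],e[0])),np.linalg.norm(e[:2]))
# check with scene view
s=pickle.load(open('scene.pkl','rb'))
for n,P in zip('U1 U2 T1 T2'.split(),(U1,U2,T1,T2)):print(n,proj(s,P).round(1))
for P in([.5405,-.2953,.05],[.6369,-.137,.05]):print(proj(s,P))
f=cv2.cvtColor(s['frame'],cv2.COLOR_RGB2BGR)
for P in(U1,U2,T1,T2,L1,L2,[.5405,-.2953,.05],[.6369,-.137,.05],[.467,-.0921,.05]): cv2.drawMarker(f,tuple(int(round(v)) for v in proj(s,P)),(0,0,255),0,5,1)
cv2.imwrite('pics/chk.png',cv2.resize(cv2.convertScaleAbs(f[80:330,140:440],alpha=1.5),None,fx=2.4,fy=2.4))
E
```

```text
U1 [0.5723 0.0518 0.151 ]
U2 [0.5087 0.062  0.151 ]
L1 [0.6269 0.3716 0.047 ]
L2 [0.5629 0.3813 0.047 ]
T1 [0.6283 0.3809 0.07  ]
T2 [0.5624 0.3921 0.07  ]
len 0.3241315267730032 ang 80.34430495073843 widths 0.06441915402266132 0.06476151219691405 mid [0.56771114 0.2167138  0.099     ]
80.31473960194525 0.3244078810207339
80.37392074942989 0.3238552589787596
U1 [315.5 149.9]
U2 [292.7 130.6]
T1 [420.1 108.1]
T2 [398.1  93. ]
[169.42784695 292.67049427]
[273.38987854 264.30282588]
```

View pics/chk.png

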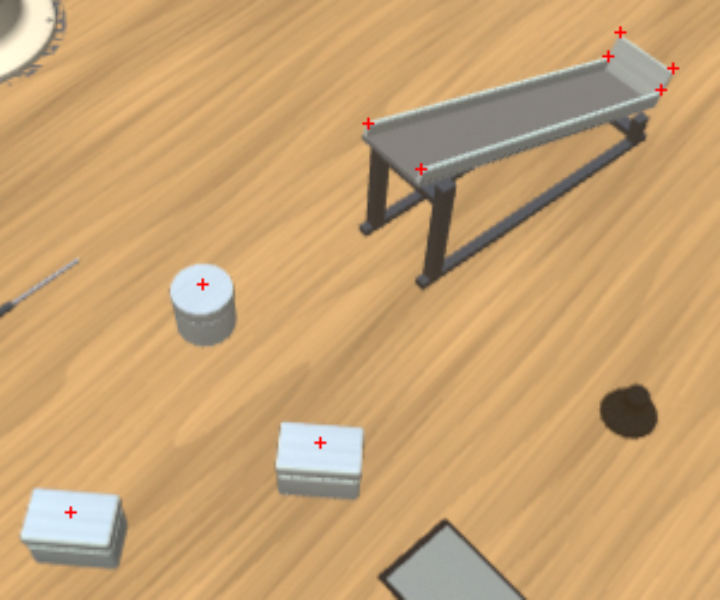

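Relative to the top view, the scene check shows only a common offset of about 2 px, which is calibration. The lane length (324 mm), width (64.5 mm) and tin sizes all match. Next is the approach to the tin at (0.5405, -0.2953). Its long axis is at 37°, so the jaws go to 127°.

```bash
python3 -m jog '{"rot":[[0,0,2],[0,0,2],[0,0,2],[0,0,2],[0,0,2],[0,0,2],[0,0,2],[0,0,2],[0,0,2],[0,0,1.5]],"delta_pos":[[35,30,-12],[35,30,-12],[35,30,-12],[35,30,-12],[35,30,-12],[35,30,-12],[35,30,-12],[35,30,-12],[35,30,-12],[37,30,-12]],"grip":[100,100,100,100,100,100,100,100,100,100]}'
python3 -m jog '{"rot":[[0,0,0],[0,0,0],[0,0,0]],"delta_pos":[[0,0,0],[0,0,0],[0,0,0]],"grip":[100,100,100]}'
python3 - <<'E'
from station import r,vision
import cv2,numpy as np
s=r.sense();R=s['ee_rot'];print(s['tcp_pos'],np.degrees(np.arctan2(R[1][1],R[0][1])),R)
c=vision.capture('wrist');cv2.imwrite('pics/w1.png',cv2.cvtColor(c['frame'],cv2.COLOR_RGB2BGR))
from h import *
f=c['frame'];m=((f[...,2].astype(int)>f[...,0]-2)&(f[...,2]>120)).astype(np.uint8)
for k in cv2.findContours(m,cv2.RETR_EXTERNAL,cv2.CHAIN_APPROX_NONE)[0]:
    if cv2.contourArea(k)<500: continue
    P=np.array([plane(c,p,.05)[:2] for p in cv2.boxPoints(cv2.minAreaRect(k))]);e=P[1]-P[0],P[2]-P[1]
    print(P.mean(0),[(np.linalg.norm(x),np.degrees(np.arctan2(x[1],x[0]))) for x in e])
E
```

```text
time_s: 0.93
tcp_pos: [0.4965, -0.3324, 0.1421]
ee_rot: [[-0.797, -0.604, -0.001], [-0.604, 0.797, 0.0], [0.0, 0.001, -1.0]]
wrist_force: [0.7, -1.0, -0.5]
gripper_width: 0.998
time_s: 1.18
tcp_pos: [0.4955, -0.3338, 0.1424]
ee_rot: [[-0.797, -0.603, -0.001], [-0.603, 0.797, 0.0], [0.001, 0.001, -1.0]]
wrist_force: [-0.0, -0.9, 0.7]
gripper_width: 0.999
[ 0.49549879 -0.33383464  0.14238132] 127.1133611685295 [[-7.97442466e-01 -6.03393578e-01 -1.30537001e-03]
 [-6.03394486e-01  7.97442730e-01  4.32739524e-04]
 [ 7.79845572e-04  1.13273794e-03 -9.99999054e-01]]
[ 0.55897351 -0.28276254] [(np.float64(0.03663487072637924), np.float64(127.02215649831001)), (np.float64(0.017450285282007177), np.float64(38.478291868892924))]
[ 0.52321938 -0.3094422 ] [(np.float64(0.036729790511821674), np.float64(127.04039197452208)), (np.float64(0.017014794425105756), np.float64(38.44973941016085))]
```

View pics/w1.png

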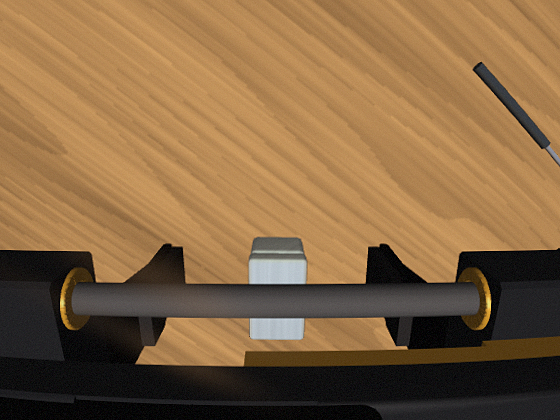

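The wrist view shows the tin at about (277,290), centred between the open fingers. It gives the centre as (0.541, -0.296), which agrees with the top view. The earlier shortfall came from rows over 41.7 mm being clipped. I'll finish the approach, grip and lift.

```bash
python3 -m jog '{"rot":[[0,0,0],[0,0,0],[0,0,0],[0,0,0],[0,0,0],[0,0,0],[0,0,0],[0,0,0]],"delta_pos":[[23,19,0],[22,19,0],[0,0,0],[0,0,-25],[0,0,-25],[0,0,-25],[0,0,-23],[0,0,0]],"grip":[100,100,100,100,100,100,100,100]}'
python3 -m jog '{"rot":[[0,0,0],[0,0,0],[0,0,0],[0,0,0],[0,0,0],[0,0,0],[0,0,0],[0,0,0],[0,0,0],[0,0,0]],"delta_pos":[[0,0,0],[0,0,0],[0,0,0],[0,0,0],[0,0,0],[0,0,0],[0,0,0],[0,0,0],[0,0,0],[0,0,0]],"grip":[30,30,30,30,30,30,30,30,30,30]}'
```

```text
time_s: 1.9
tcp_pos: [0.5364, -0.2963, 0.0405]
ee_rot: [[-0.8, -0.6, -0.009], [-0.6, 0.8, 0.003], [0.005, 0.008, -1.0]]
wrist_force: [-1.3, 0.1, -0.1]
gripper_width: 1.004
time_s: 2.73
tcp_pos: [0.541, -0.2962, 0.0452]
ee_rot: [[-0.798, -0.603, 0.001], [-0.603, 0.798, -0.0], [-0.0, -0.001, -1.0]]
wrist_force: [-0.6, -0.1, 1.3]
gripper_width: 0.459
```

```bash
python3 -m jog '{"rot":[[0,0,0],[0,0,0],[0,0,0],[0,0,0],[0,0,0],[0,0,0],[0,0,0],[0,0,0]],"delta_pos":[[0,0,10],[0,0,25],[0,0,30],[0,0,30],[0,0,30],[0,0,30],[0,0,30],[0,0,15]],"grip":[30,30,30,30,30,30,30,30]}'
python3 -m jog '{"rot":[[0,0,4],[0,0,4],[0,0,4],[0,0,4],[0,0,4],[0,0,4],[0,0,4],[0,0,4],[0,0,4],[0,0,4]],"delta_pos":[[2,15,0],[2,25,0],[2,30,0],[2,30,0],[2,30,0],[2,30,0],[2,30,0],[2,30,0],[2,30,0],[0,30,0]],"grip":[30,30,30,30,30,30,30,30,30,30]}'
python3 -m jog '{"rot":[[0,0,3.3],[-3.55,0.6,0],[-3.55,0.6,0],[-3.55,0.6,0],[-3.55,0.6,0],[-3.55,0.6,0],[0,0,0],[0,0,0],[0,0,0],[0,0,0]],"delta_pos":[[0,30,0],[0,30,0],[0,30,0],[0,30,0],[0,30,0],[0,20,0],[0,12,0],[0,0,0],[0,0,0],[0,0,0]],"grip":[30,30,30,30,30,30,30,30,30,30]}'
python3 - <<'E'
from station import r
import numpy as np
s=r.sense();R=np.array(s['ee_rot']);print(s['tcp_pos'],s['gripper_width'],s['wrist_force']);print(R.round(3))
print('want z',-np.array([.0518,.3046,.9511]),'want y +-',[.9858,-.1677,0]);print('need mm',(np.array([.5591,.1664,.1506])-s['tcp_pos'])*1000)
E
```

```text
time_s: 3.4
tcp_pos: [0.5416, -0.2968, 0.25]
ee_rot: [[-0.797, -0.603, 0.006], [-0.603, 0.798, -0.003], [-0.003, -0.006, -1.0]]
wrist_force: [0.5, -0.9, -0.9]
gripper_width: 0.458
time_s: 4.23
tcp_pos: [0.5583, -0.0147, 0.2452]
ee_rot: [[-0.22, -0.975, -0.0], [-0.975, 0.22, 0.0], [-0.0, 0.0, -1.0]]
wrist_force: [-0.1, -0.1, -0.3]
gripper_width: 0.461
time_s: 5.07
tcp_pos: [0.5585, 0.1649, 0.2453]
ee_rot: [[-0.16, -0.986, -0.052], [-0.938, 0.168, -0.304], [0.308, 0.0, -0.951]]
wrist_force: [0.2, 0.1, -0.6]
gripper_width: 0.452
[0.55848464 0.1649158  0.2452822 ] 0.45203809522683236 [ 0.17608603  0.09308911 -0.64551137]
[[-0.16  -0.986 -0.052]
 [-0.938  0.168 -0.304]
 [ 0.308  0.    -0.951]]
want z [-0.0518 -0.3046 -0.9511] want y +- [0.9858, -0.1677, 0]
need mm [  0.61535556   1.48420235 -94.68219578]
```

The tilt and heading are right. I'll descend to about 6 mm above the floor and then look.

```bash
python3 -m jog '{"rot":[[0,0,0],[0,0,0],[0,0,0],[0,0,0],[0,0,0],[0,0,0],[0,0,0],[0,0,0]],"delta_pos":[[0,1,-20],[0,0,-25],[0,0,-20],[0,0,-15],[0,0,-8],[0,0,0],[0,0,0],[0,0,0]],"grip":[30,30,30,30,30,30,30,30]}'
python3 - <<'E'
from station import r,vision
import cv2,numpy as np
a=vision.capture('scene')['frame'][60:240,240:480];b=vision.capture('top')['frame'][120:255,60:240]
a=cv2.resize(a,(760,570),interpolation=cv2.INTER_CUBIC)
cv2.imwrite('pics/p1.png',cv2.cvtColor(cv2.convertScaleAbs(a,alpha=1.4),cv2.COLOR_RGB2BGR))
E
```

```text
time_s: 5.73
tcp_pos: [0.5595, 0.1667, 0.1584]
ee_rot: [[-0.16, -0.986, -0.049], [-0.938, 0.168, -0.303], [0.307, -0.002, -0.952]]
wrist_force: [0.5, 0.5, -0.3]
gripper_width: 0.456
```

View pics/p1.png

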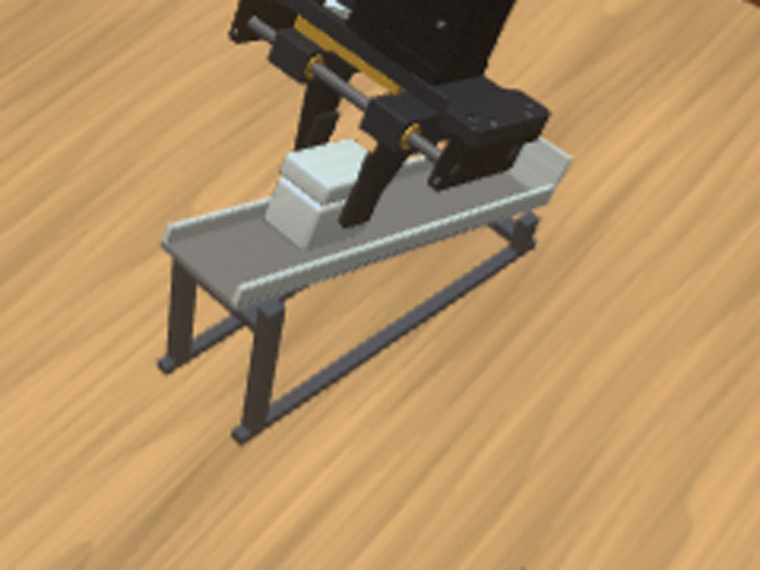

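The picture shows the tin around (315,190), aligned and centred between the walls just above the floor. I'll go down in small steps until it touches.

```bash
python3 -m jog '{"rot":[[0,0,0],[0,0,0],[0,0,0],[0,0,0],[0,0,0]],"delta_pos":[[0,0,-2],[0,0,-2],[0,0,-1.5],[0,0,0],[0,0,0]],"grip":[30,30,30,30,30]}'
python3 -m jog '{"rot":[[0,0,0],[0,0,0],[0,0,0]],"delta_pos":[[0,0,-1],[0,0,0],[0,0,0]],"grip":[30,30,30]}'
```

```text
time_s: 6.25
tcp_pos: [0.5586, 0.1668, 0.1512]
ee_rot: [[-0.159, -0.986, -0.052], [-0.938, 0.167, -0.305], [0.309, 0.0, -0.951]]
wrist_force: [-0.7, 0.2, -1.9]
gripper_width: 0.457
time_s: 6.5
tcp_pos: [0.5586, 0.1668, 0.1503]
ee_rot: [[-0.159, -0.986, -0.052], [-0.938, 0.167, -0.305], [0.309, -0.0, -0.951]]
wrist_force: [0.1, -0.2, -1.5]
gripper_width: 0.454
```

```bash
python3 -m jog '{"rot":[[0,0,0],[0,0,0],[0,0,0]],"delta_pos":[[0,0,-1],[0,0,0],[0,0,0]],"grip":[30,30,30]}'
python3 -m jog '{"rot":[[0,0,0],[0,0,0],[0,0,0]],"delta_pos":[[0,0,-1],[0,0,0],[0,0,0]],"grip":[30,30,30]}'
```

```text
time_s: 6.75
tcp_pos: [0.5587, 0.1668, 0.1493]
ee_rot: [[-0.159, -0.986, -0.052], [-0.938, 0.167, -0.305], [0.309, -0.0, -0.951]]
wrist_force: [-0.4, -0.3, -1.3]
gripper_width: 0.456
time_s: 7.0
tcp_pos: [0.5592, 0.1671, 0.1491]
ee_rot: [[-0.159, -0.986, -0.05], [-0.938, 0.167, -0.304], [0.308, -0.002, -0.951]]
wrist_force: [1.1, 0.7, 3.0]
gripper_width: 0.457
```

It touches at z ≈ 0.149 (+3 N). Now I'll release and hold still, then take a picture.

```bash
python3 -m jog '{"rot":[[0,0,0],[0,0,0],[0,0,0],[0,0,0],[0,0,0],[0,0,0],[0,0,0],[0,0,0],[0,0,0],[0,0,0]],"delta_pos":[[0,0,0],[0,0,0],[0,0,0],[0,0,0],[0,0,0],[0,0,0],[0,0,0],[0,0,0],[0,0,0],[0,0,0]],"grip":[100,100,100,100,100,100,100,100,100,100]}'
python3 -m jog '{"rot":[[0,0,0],[0,0,0],[0,0,0],[0,0,0],[0,0,0],[0,0,0],[0,0,0],[0,0,0]],"delta_pos":[[0,0,10],[0,-5,25],[0,-5,25],[0,-20,20],[0,-30,15],[0,-30,0],[0,-30,0],[0,0,0]],"grip":[100,100,100,100,100,100,100,100]}'
python3 - <<'E'
from station import r,vision
from h import *
a=vision.capture('scene');pickle.dump(a,open('s2.pkl','wb'))
a=cv2.resize(a['frame'][60:330,140:480],(755,600),interpolation=cv2.INTER_CUBIC)
cv2.imwrite('pics/p2.png',cv2.cvtColor(cv2.convertScaleAbs(a,alpha=1.4),cv2.COLOR_RGB2BGR))
E
```

```text
time_s: 7.83
tcp_pos: [0.5587, 0.1668, 0.1484]
ee_rot: [[-0.159, -0.986, -0.052], [-0.938, 0.167, -0.305], [0.309, -0.0, -0.951]]
wrist_force: [-0.5, 0.4, 0.2]
gripper_width: 0.989
time_s: 8.5
tcp_pos: [0.5576, 0.0429, 0.2448]
ee_rot: [[-0.163, -0.985, -0.053], [-0.937, 0.172, -0.304], [0.309, -0.0, -0.951]]
wrist_force: [-0.1, 1.2, 0.7]
gripper_width: 0.997
```

View pics/p2.png

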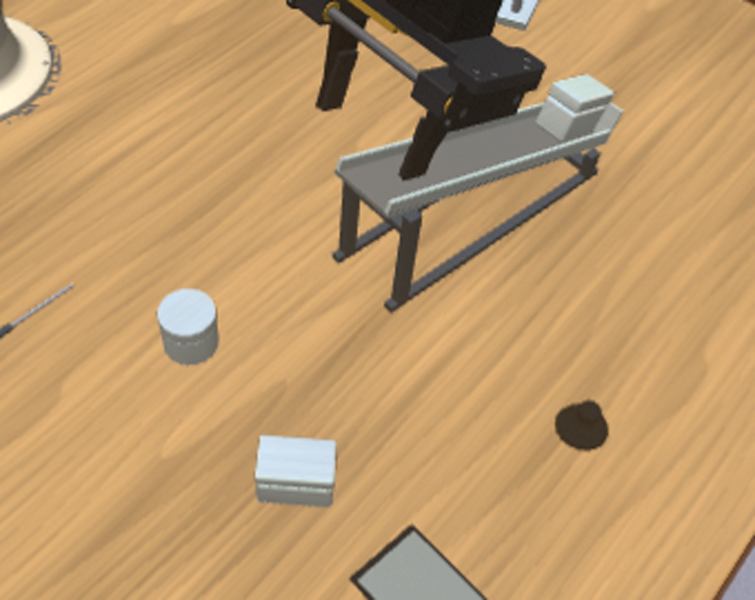

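The first tin is at the stop, crop (580,105). The round tin and the second tin haven't moved. Next is the second tin at (0.637, -0.137).

```bash
python3 -m jog '{"rot":[[3.55,-0.6,0],[3.55,-0.6,0],[3.55,-0.6,0],[3.55,-0.6,0],[3.55,-0.6,0],[0,0,-4.3],[0,0,-4.3],[0,0,-4.3],[0,0,-4.3],[0,0,-4.3]],"delta_pos":[[4,-15,0],[8,-20,0],[8,-20,0],[8,-20,0],[8,-20,0],[8,-20,0],[8,-20,0],[8,-20,0],[8,-15,-10],[6,-10,-20]],"grip":[100,100,100,100,100,100,100,100,100,100]}'
python3 -m jog '{"rot":[[0,0,-4.3],[0,0,-4.3],[0,0,-4.3],[0,0,-4.3],[0,0,-4.3],[0,0,0],[0,0,0],[0,0,0]],"delta_pos":[[5,0,-20],[0,0,-20],[0,0,-15],[0,0,-10],[0,0,0],[0,0,0],[0,0,0],[0,0,0]],"grip":[100,100,100,100,100,100,100,100]}'
python3 - <<'E'
from station import r,vision
from h import *
s=r.sense();R=np.array(s['ee_rot']);print(R.round(3),np.degrees(np.arctan2(R[1,1],R[0,1])))
print('need',(np.array([.6372,-.1373,.0452])-s['tcp_pos'])*1000)
c=vision.capture('wrist')
f=c['frame'];m=((f[...,2].astype(int)>f[...,0]-2)&(f[...,2]>120)).astype(np.uint8)
for k in cv2.findContours(m,cv2.RETR_EXTERNAL,cv2.CHAIN_APPROX_NONE)[0]:
    if cv2.contourArea(k)<500: continue
    P=np.array([plane(c,p,.05)[:2] for p in cv2.boxPoints(cv2.minAreaRect(k))]);e=P[1]-P[0],P[2]-P[1]
    print(P.mean(0),[(np.linalg.norm(x),np.degrees(np.arctan2(x[1],x[0]))) for x in e])
E
```

```text
time_s: 9.38
tcp_pos: [0.6353, -0.1343, 0.2164]
ee_rot: [[-0.52, -0.854, 0.007], [-0.854, 0.52, -0.001], [-0.003, -0.007, -1.0]]
wrist_force: [0.3, 1.3, 0.5]
gripper_width: 1.003
time_s: 10.05
tcp_pos: [0.6384, -0.1327, 0.1491]
ee_rot: [[-0.793, -0.609, 0.001], [-0.609, 0.793, -0.0], [-0.001, -0.001, -1.0]]
wrist_force: [0.2, 0.1, 0.1]
gripper_width: 0.999
[[-0.793 -0.609  0.001]
 [-0.609  0.793 -0.   ]
 [-0.001 -0.001 -1.   ]] 127.51619091896396
need [  -1.17421828   -4.58236904 -103.94565028]
[ 0.63761068 -0.13764722] [(np.float64(0.0377407682634353), np.float64(127.46611751721788)), (np.float64(0.06122924026911692), np.float64(38.43226147379619))]
[ 0.46782805 -0.0930767 ] [(np.float64(0.0503002360336688), np.float64(131.86010942457102)), (np.float64(0.052095085412670175), np.float64(43.60400787506442))]
```

```bash
python3 -m jog '{"rot":[[0,0,0],[0,0,0],[0,0,0],[0,0,0],[0,0,0],[0,0,0],[0,0,0],[0,0,0]],"delta_pos":[[-1,-5,0],[0,0,-20],[0,0,-25],[0,0,-25],[0,0,-20],[0,0,-14],[0,0,0],[0,0,0]],"grip":[100,100,100,100,100,100,100,100]}'
python3 -m jog '{"rot":[[0,0,0],[0,0,0],[0,0,0],[0,0,0],[0,0,0],[0,0,0],[0,0,0],[0,0,0],[0,0,0],[0,0,0]],"delta_pos":[[0,0,0],[0,0,0],[0,0,0],[0,0,0],[0,0,0],[0,0,0],[0,0,0],[0,0,0],[0,0,0],[0,0,0]],"grip":[30,30,30,30,30,30,30,30,30,30]}'
python3 -m jog '{"rot":[[0,0,0],[0,0,0],[0,0,0],[0,0,0],[0,0,0],[0,0,0],[0,0,0],[0,0,0],[0,0,0],[0,0,0]],"delta_pos":[[0,0,10],[0,0,25],[0,0,30],[0,0,30],[0,0,30],[0,0,30],[0,0,30],[0,0,15],[0,0,0],[0,0,0]],"grip":[30,30,30,30,30,30,30,30,30,30]}'
```

```text
time_s: 10.77
tcp_pos: [0.6366, -0.1385, 0.0442]
ee_rot: [[-0.794, -0.607, -0.001], [-0.607, 0.794, -0.0], [0.001, 0.0, -1.0]]
wrist_force: [0.6, 0.1, 0.2]
gripper_width: 0.996
time_s: 11.6
tcp_pos: [0.6368, -0.1382, 0.0445]
ee_rot: [[-0.795, -0.607, 0.0], [-0.607, 0.795, -0.0], [-0.0, -0.0, -1.0]]
wrist_force: [-0.0, -0.6, 0.5]
gripper_width: 0.459
time_s: 12.43
tcp_pos: [0.6366, -0.138, 0.2454]
ee_rot: [[-0.795, -0.607, 0.002], [-0.607, 0.795, 0.001], [-0.002, -0.0, -1.0]]
wrist_force: [0.2, -0.6, -1.7]
gripper_width: 0.457
```

```bash
python3 -m jog '{"rot":[[0,0,4.3],[0,0,4.3],[0,0,4.3],[0,0,4.3],[0,0,4.3],[0,0,4.3],[0,0,4.3],[0,0,4.3],[0,0,4.3],[0,0,4.2]],"delta_pos":[[-4,10,0],[-6,20,0],[-6,20,0],[-6,20,0],[-6,20,0],[-6,20,0],[-6,20,0],[-6,20,0],[-6,20,0],[-6,20,0]],"grip":[30,30,30,30,30,30,30,30,30,30]}'
python3 -m jog '{"rot":[[-3.55,0.6,0],[-3.55,0.6,0],[-3.55,0.6,0],[-3.55,0.6,0],[-3.55,0.6,0],[0,0,0],[0,0,0],[0,0,0],[0,0,0],[0,0,0]],"delta_pos":[[-5,25,0],[-5,25,0],[-5,25,0],[-5,25,0],[0,10,0],[0,5,0],[0,0,0],[0,0,0],[0,0,0],[0,0,0]],"grip":[30,30,30,30,30,30,30,30,30,30]}'
```

```text
time_s: 13.27
tcp_pos: [0.5771, 0.0525, 0.2421]
ee_rot: [[-0.166, -0.986, -0.005], [-0.986, 0.166, -0.001], [0.002, 0.004, -1.0]]
wrist_force: [0.2, -0.4, -0.6]
gripper_width: 0.456
time_s: 14.1
tcp_pos: [0.5587, 0.1655, 0.2446]
ee_rot: [[-0.163, -0.985, -0.052], [-0.937, 0.171, -0.304], [0.308, -0.001, -0.951]]
wrist_force: [1.0, 0.9, -0.9]
gripper_width: 0.458
```

```bash
python3 -m jog '{"rot":[[0,0,0],[0,0,0],[0,0,0],[0,0,0],[0,0,0],[0,0,0],[0,0,0],[0,0,0],[0,0,0]],"delta_pos":[[0,1,-20],[0,0,-25],[0,0,-20],[0,0,-15],[0,0,-9],[0,0,-3],[0,0,-2],[0,0,0],[0,0,0]],"grip":[30,30,30,30,30,30,30,30,30]}'
python3 -m jog '{"rot":[[0,0,0],[0,0,0],[0,0,0]],"delta_pos":[[0,0,-1],[0,0,0],[0,0,0]],"grip":[30,30,30]}'
python3 -m jog '{"rot":[[0,0,0],[0,0,0],[0,0,0]],"delta_pos":[[0,0,-1],[0,0,0],[0,0,0]],"grip":[30,30,30]}'
```

```text
time_s: 14.85
tcp_pos: [0.5593, 0.168, 0.1515]
ee_rot: [[-0.161, -0.986, -0.05], [-0.938, 0.169, -0.304], [0.308, -0.002, -0.951]]
wrist_force: [0.6, -0.4, -1.3]
gripper_width: 0.459
time_s: 15.1
tcp_pos: [0.5588, 0.168, 0.1499]
ee_rot: [[-0.161, -0.986, -0.051], [-0.938, 0.169, -0.304], [0.308, -0.001, -0.951]]
wrist_force: [1.0, 0.5, -0.7]
gripper_width: 0.462
time_s: 15.35
tcp_pos: [0.5587, 0.1679, 0.1484]
ee_rot: [[-0.161, -0.986, -0.052], [-0.937, 0.169, -0.305], [0.309, -0.001, -0.951]]
wrist_force: [0.8, -0.5, -1.4]
gripper_width: 0.454
```

```bash
python3 -m jog '{"rot":[[0,0,0],[0,0,0],[0,0,0]],"delta_pos":[[0,0,-0.7],[0,0,0],[0,0,0]],"grip":[30,30,30]}'
python3 - <<'E'
from station import vision
from h import *
a=vision.capture('scene');a=cv2.resize(a['frame'][60:240,240:480],(760,570),interpolation=cv2.INTER_CUBIC)
cv2.imwrite('pics/p3.png',cv2.cvtColor(cv2.convertScaleAbs(a,alpha=1.4),cv2.COLOR_RGB2BGR))
E
```

```text
time_s: 15.6
tcp_pos: [0.559, 0.168, 0.1481]
ee_rot: [[-0.161, -0.986, -0.051], [-0.937, 0.168, -0.304], [0.309, -0.001, -0.951]]
wrist_force: [0.6, 0.2, 0.5]
gripper_width: 0.456
```

View pics/p3.png

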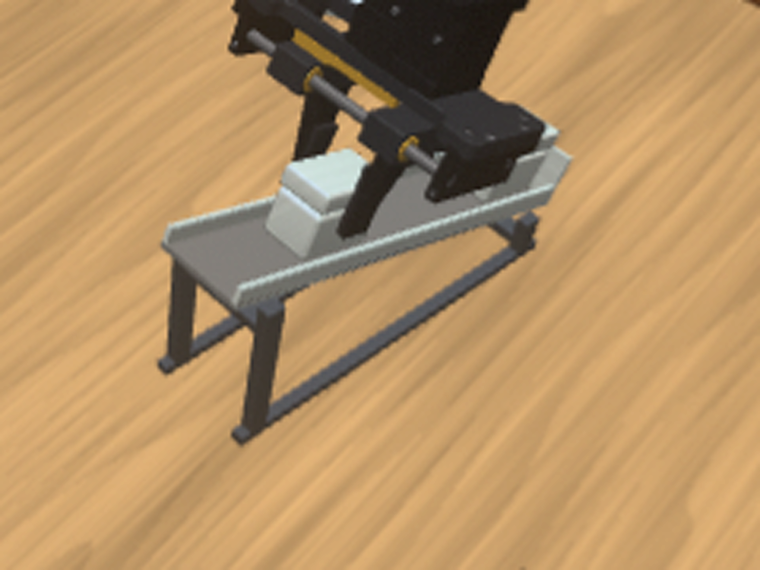

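The second tin is on the floor at about (315,200), straight between the walls. I'll release it and withdraw.

```bash
python3 -m jog '{"rot":[[0,0,0],[0,0,0],[0,0,0],[0,0,0],[0,0,0],[0,0,0],[0,0,0],[0,0,0],[0,0,0],[0,0,0]],"delta_pos":[[0,0,0],[0,0,0],[0,0,0],[0,0,0],[0,0,0],[0,0,0],[0,0,0],[0,0,0],[0,0,0],[0,0,0]],"grip":[100,100,100,100,100,100,100,100,100,100]}'
python3 -m jog '{"rot":[[0,0,0],[0,0,0],[0,0,0],[0,0,0],[0,0,0],[0,0,0],[0,0,0],[0,0,0],[0,0,0],[0,0,0]],"delta_pos":[[0,0,10],[0,-5,25],[0,-5,25],[0,-20,20],[0,-30,15],[0,-30,0],[0,-35,0],[0,-35,0],[0,-35,0],[0,-20,0]],"grip":[100,100,100,100,100,100,100,100,100,100]}'
python3 -m jog '{"rot":[[0,0,0],[0,0,0],[0,0,0],[0,0,0],[0,0,0],[0,0,0]],"delta_pos":[[0,-30,0],[0,-30,0],[0,-30,0],[0,0,0],[0,0,0],[0,0,0]],"grip":[100,100,100,100,100,100]}'
python3 - <<'E'
from station import vision
from h import *
c=vision.capture('scene');t=vision.capture('top');pickle.dump(t,open('t4.pkl','wb'))
a=cv2.resize(c['frame'][60:240,260:450],(390,370),interpolation=cv2.INTER_CUBIC);b=cv2.resize(t['frame'][140:260,50:330],(800,343),interpolation=cv2.INTER_CUBIC)[:,:]
o=np.zeros((370+230,800,3),np.uint8);o[:370,:390]=a;o[370:,:]=b[50:280]
cv2.imwrite('pics/p4.png',cv2.cvtColor(cv2.convertScaleAbs(o,alpha=1.4),cv2.COLOR_RGB2BGR))
E
```

```text
time_s: 16.48
tcp_pos: [0.5587, 0.1678, 0.1477]
ee_rot: [[-0.161, -0.986, -0.051], [-0.937, 0.169, -0.305], [0.309, -0.001, -0.951]]
wrist_force: [-0.1, 0.1, -0.7]
gripper_width: 0.99
time_s: 17.32
tcp_pos: [0.5579, -0.05, 0.2437]
ee_rot: [[-0.163, -0.985, -0.052], [-0.937, 0.171, -0.305], [0.309, -0.001, -0.951]]
wrist_force: [1.5, 0.1, 0.6]
gripper_width: 1.002
time_s: 17.82
tcp_pos: [0.5588, -0.1372, 0.2433]
ee_rot: [[-0.161, -0.986, -0.051], [-0.937, 0.169, -0.305], [0.309, -0.002, -0.951]]
wrist_force: [-0.4, -0.7, -0.2]
gripper_width: 1.002
```

View pics/p4.png

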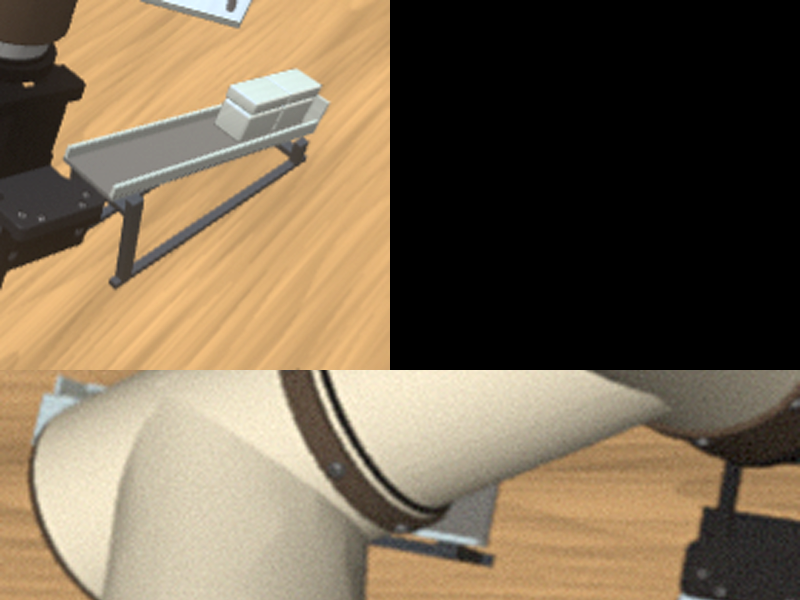

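The scene crop shows both tins upright at the bottom, end to end against the stop at about (270,105). The top view of them is blocked by the arm. I'll do one numeric check of the round tin, then hand in.

```bash
python3 - <<'E'
from station import r,vision,finish_job
from h import *
for n in('wrist','scene'):
    c=vision.capture(n);f=c['frame'];m=((f[...,2].astype(int)>f[...,0]-2)&(f[...,2]>120)).astype(np.uint8)
    for k in cv2.findContours(m,cv2.RETR_EXTERNAL,cv2.CHAIN_APPROX_NONE)[0]:
        if cv2.contourArea(k)>150: print(n,cv2.minAreaRect(k)[0],plane(c,cv2.minAreaRect(k)[0],.05).round(4))
s=r.sense();print(s['time_s'],s['wrist_force'],s['joint_velocities']);finish_job()
E
```

```text
wrist (359.7512512207031, 269.4822082519531) [ 0.4848 -0.1062  0.05  ]
scene (341.7500305175781, 340.2500305175781) [ 0.8092 -0.166   0.05  ]
scene (223.5, 200.0) [ 0.4685 -0.0961  0.05  ]
scene (527.9513549804688, 327.077392578125) [1.0249 0.0554 0.05  ]
scene (393.9806213378906, 101.9261703491211) [0.5632 0.3819 0.05  ]
scene (368.9000244140625, 31.19999885559082) [0.3516 0.5873 0.05  ]
scene (35.5, 43.0) [-0.2661 -0.0646  0.05  ]
18.0167 [-0.09248718  0.28846906  0.92350261] [ 0.01472406  0.11991622 -0.03947216 -0.09498363  0.02889097 -0.03588981]
the job is handed in; nothing more can be done
```

I loaded both oblong tins into the lane, one after the other, and handed the job in at about 18 s of the 54 s allowed. Each tin was gripped across its width, turned lengthwise, tilted 18° to match the floor, set down in the upper half and let go.

**Lane:** the last scene picture shows the first tin at the stop and the second upright against it. The arm was clear of the lane with wrist force near zero. The top camera's view of the two tins was blocked by the arm, so this rests on the scene picture alone.

**Round tin:** the scene camera puts it at (0.4685, -0.096), within about 4 mm of where it started (0.467, -0.092), which fits that camera's offset. The final wrist-camera reading disagreed by about 2 cm, at (0.485, -0.106). I put that down to a partly hidden outline in the tilted view but did not confirm it; the fingers stayed well above the round tin on every pass.

**Second set-down:** the contact force was weak, about 0.5 N, so I relied on the height and a picture before letting go.

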